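Point out the next test: sample, reagent, strips

TASK

Show your colleague what the next test needs, by pointing from above with the fingertips (best with the fingers closed), two or three centimetres above the middle of each item, for at least two seconds: first the specimen cup with the red lid, then the brown dropper bottle, then the test-strip vial with the orange lid, and finish still pointing at that vial. Do not point at the other cup, bottle or vial: pass well above them. Do not touch or shift any of these things or the carton, marker and petri dish near them.

Things in the scene. Friction and masses are not known exactly. Their poses are not given: they have to be found in the camera images.
- cup_red: specimen cup with a red screw lid, 60 mm across, 67 mm high, standing upright and loose on the worktop; first to be pointed at. Origin at the centre of its underside, z up.
- cup_red_top (a point): centre of the top of the specimen cup with a red screw lid, 67 mm above its underside, on its axis
- bottle_brown: brown dropper bottle with a red rubber bulb on a black collar, 35 mm across, bulb 17 mm across, 112 mm high, standing upright and loose on the worktop; second to be pointed at. Origin at the centre of its underside, z up.
- bottle_brown_top (a point): centre of the top of the brown dropper bottle with a red rubber bulb on a black collar, 112 mm above its underside, on its axis
- vial_orange: white test-strip vial with an orange snap lid, 39 mm across, 102 mm high, standing upright and loose on the worktop; third to be pointed at. Origin at the centre of its underside, z up.
- vial_orange_top (a point): centre of the top of the white test-strip vial with an orange snap lid, 102 mm above its underside, on its axis
- cup_blue: specimen cup with a blue screw lid, 60 mm across, 67 mm high, standing upright and loose on the worktop; not part of this test, not to be pointed at. Origin at the centre of its underside, z up.
- cup_blue_top (a point): centre of the top of the specimen cup with a blue screw lid, 67 mm above its underside, on its axis
- bottle_white: white dropper bottle with a red rubber bulb on a black collar, 35 mm across, bulb 17 mm across, 112 mm high, standing upright and loose on the worktop; not part of this test, not to be pointed at. Origin at the centre of its underside, z up.
- bottle_white_top (a point): centre of the top of the white dropper bottle with a red rubber bulb on a black collar, 112 mm above its underside, on its axis
- vial_blue: white test-strip vial with a blue snap lid, 39 mm across, 102 mm high, standing upright and loose on the worktop; not part of this test, not to be pointed at. Origin at the centre of its underside, z up.
- vial_blue_top (a point): centre of the top of the white test-strip vial with a blue snap lid, 102 mm above its underside, on its axis
- carton: white reagent carton with a purple band, 50 x 70 x 56 mm high; a bystander, loose on the worktop. Origin at the centre of its underside.
- marker: white marker pen with a blue cap, lying, 13 x 132 x 14 mm high; a bystander, loose on the worktop. Origin at the centre of its underside.
- dish: petri dish, 62 mm across, 14 mm high; a bystander, loose on the worktop. Origin at the centre of its underside.
Mind the look-alikes: they are no part of the job. Leave any green look-alike of the bottle_brown alone.

How it is judged:
On the way, in this order (a step that is already met when the one before it is completed fails the run):
1. The fingertips dwell just above the red-lidded cup for two seconds (horizontal distance between the grasp point and cup_red_top below 0.02 m and z of the grasp point in the frame of cup_red_top between 0.022 and 0.075 m), for 1.9 s.
2. then just above the brown dropper bottle for two seconds (horizontal distance between the grasp point and bottle_brown_top below 0.02 m and z of the grasp point in the frame of bottle_brown_top between 0.022 and 0.075 m), for 1.9 s.
3. then just above the orange-lidded strip vial for two seconds (horizontal distance between the grasp point and vial_orange_top below 0.02 m and z of the grasp point in the frame of vial_orange_top between 0.022 and 0.075 m), for 1.9 s.
At the end, for the whole second after the job is handed in: The robot is still pointing at the orange-lidded vial (grasp point within 20 mm of its axis and 22 to 75 mm above its lid, so that the fingertips are roughly 3 to 56 mm above it), and every cup, bottle, vial and bystander stands where it stood, within 6 mm, upright (all of step 3 and distance of each of cup_red, bottle_brown, vial_orange, cup_blue, bottle_white, vial_blue, carton, marker, dish from where it was at the start of the episode below 0.006 m and angle between each of cup_red, bottle_brown, vial_orange, cup_blue, bottle_white, vial_blue's own z axis and vertical below 0.1 rad); the robot touches nothing.
It fails at once if a cup, bottle, vial or bystander is touched (contact force between any of the fingers, the arm and cup_red above 0.3 N or contact force between any of the fingers, the arm and bottle_brown above 0.3 N or contact force between any of the fingers, the arm and vial_orange above 0.3 N or contact force between any of the fingers, the arm and cup_blue above 0.3 N or contact force between any of the fingers, the arm and bottle_white above 0.3 N or contact force between any of the fingers, the arm and vial_blue above 0.3 N or contact force between any of the fingers, the arm and carton above 0.3 N or contact force between any of the fingers, the arm and marker above 0.3 N or contact force between any of the fingers, the arm and dish above 0.3 N).
It fails at once if a cup, bottle, vial or bystander is shifted by more than 10 mm, lifted or carried (distance of any of cup_red, bottle_brown, vial_orange, cup_blue, bottle_white, vial_blue, carton, marker, dish from where it was at the start of the episode above 0.01 m).
It fails at once if the robot points at the wrong cup, bottle or vial (grasp point within 25 mm of its axis and less than 75 mm above its top) ((horizontal distance between the grasp point and cup_blue_top below 0.025 m and z of the grasp point in the frame of cup_blue_top below 0.075 m) or (horizontal distance between the grasp point and bottle_white_top below 0.025 m and z of the grasp point in the frame of bottle_white_top below 0.075 m) or (horizontal distance between the grasp point and vial_blue_top below 0.025 m and z of the grasp point in the frame of vial_blue_top below 0.075 m)).
It also fails if it takes over 53 s, if anything falls off the work surface, if the arm or the gripper's body presses on something with over 40 N, if the wrist force passes 120 N, or if a joint passes its speed limit or range.

ROBOT

A 7-joint arm with a two-finger parallel gripper is mounted at the origin on a cart in front of the work surface, level with it; the furniture and walls round the work are solid. World frame = base frame: x ahead of the robot, y to its left, z up, the work surface at z = 0. Lengths are in m, angles in rad, forces in N, time in s.
With the tool pointing down it reaches from about 0.425 to 0.925 m from the base axis. Payload 6.8 kg.
Tool frame: the origin (TCP) lies at the very end of the fingers, on their centre line; the grasp point (between the pads) lies 19 mm behind it; z points along the fingers, y is the line along which they close (so a half turn about z gives the same grasp; the last joint's range is limited). The gripper opens to 88 mm and grips with 3 to 60 N. Pads are 20 mm wide; open, the fingers measure 115 mm over their backs; the gripper's body (75 mm by 178 mm) begins 61 mm behind the grasp point.
Start: joints at [1.026, 0.477, 0.022, 1.555, -0.011, 1.109, -0.083], TCP at [0.286, -0.612, 0.223] pointing down, gripper open.
Joint ranges: [-2.96, 2.96], [-0.34, 2.1], [-1.41, 1.46], [0.24, 2.44], [-1.37, 4.51], [0.17, 1.92], [-2.96, 2.96]. Speed limits (rad/s): [2.39, 2.39, 3.14, 3.14, 3.14, 3.14, 3.14].

INTERFACE

Orientations are given as a 3x3 rotation matrix whose columns are the frame's x, y, z axes.
In Python, from cell import r gives the robot as it stands.
- The arm moves only by the tool arm_command, never from a script. Its argument "series" is a list that holds one entry, the list of rows, each a list of 6 numbers: the shift along the tool's x, y, z in units of 40 mm (1.0 is 40 mm), then the turn, a rotation vector about the tool's x, y, z in rad. A call has 1 to 12 rows; each row shifts and turns the commanded pose from where the row before left it, along the tool's axes as they then stand; what a row does not reach is not made up. A row lasts 1/12 s, in which the tool goes at most 41.7 mm and 7.16 degrees, less where a joint would pass 70% of its speed; a pose out of reach is approached as far as the arm can. A call is refused whole if a number of a shift passes 1 or a number of a turn 0.125, either way. A call with a gripper value outside its range is refused whole. "gripper" is the finger opening in mm, from 0 to 87.8, set as the call begins (left out, the last holds). The fingers move at their own pace and stop on an object; "newtons" is the grip in N (left out, the last holds). Time passes only in rows, so rows that do not move let the fingers close. It gives the time, the measured TCP pose, the force, the opening and the grip force at its end, in the units of the state.
- r.observe(): the state, without advancing time (a new reading comes with each control period).
- r.camera(name): name is "scene" or "top" or "wrist"; returns a dict with "frame" (400x640x3 uint8, red, green, blue), "fx", "fy", "cx", "cy" (pixels), "k1" (the pictures are not rectified: a ray, as slopes to the right and down, at radius r is drawn at 1 + k1 r^2 times it, then the intrinsics apply), "R" (3x3) and "t" (3): a world point X has camera coordinates R X + t; the wrist camera has in their place "mount" (4x4, takes a point from camera to tool coordinates, whose origin is the TCP and whose axes are the flange's). Camera axes: x right, y down, z forward; pixel columns grow to the right and rows downward; lengths in m; the calibration is good to about 2 mm. A picture is of the moment at which its call begins: read the wrist's pose just before it. There is no depth.
- r.sign_off(): hands the job in; it is judged then, once.
The state is a dict: "time": time; "joint_pos": joint angles; "joint_velocities": joint speeds; "joint_torque": joint torques, N m; "tcp_pos": TCP position; "ee_rot": TCP orientation; "ft_force": force on the tool from outside, world axes, zero at the start; "wrist_torque": the same for the moment, N m; "gripper_width": finger opening in m; "finger_force": force on a finger pad.
Only numpy, scipy, OpenCV 4.12 (cv2) and the standard library are available. Lean on these libraries where they do the work, as an engineer would, in place of code of your own. Each camera call takes 0.05 s, during which the arm holds its last target. There are 200 camera calls.

## Working session

There is one attempt and no reset: what is moved stays moved. The work goes in short steps, Python scripts to look and compute and a tool call to move; the robot and the scene stay as the last step left them, time stands still between calls to the robot, and variables do not carry over. Pictures are saved under pics/ and viewed, at most 10 in all, crops included, and the job is handed in when it is done.

Besides the shell and the picture viewer there is one more tool, called after ">>>" in YAML: its name, and indented under it one key for each argument. arm_command: Moves the arm, as the interface text tells. Its arguments: {"type":"object","properties":{"series":{"type":"array"},"gripper":{"type":"number"},"newtons":{"type":"number"}},"required":["series"]}

```bash
mkdir -p pics
python3 - <<'E'
from cell import r
import cv2,pickle
d={}
for n in("top","scene"):
    c=r.camera(n);d[n]=c;cv2.imwrite(f"pics/{n}0.png",c["frame"][:,:,::-1])
    print(n,{k:v for k,v in c.items() if k!="frame"})
pickle.dump(d,open("c.pkl","wb"))
s=r.observe();print(s["time"],s["tcp_pos"],s["ee_rot"])
E
```

```text
top {'fx': 481.4502520207326, 'fy': 481.4502520207326, 'cx': 317.88462064219743, 'cy': 205.38355333467285, 'k1': -0.05851239934387669, 'R': array([[-0.01047926, -0.99988677,  0.0107992 ],
       [-0.99763354,  0.00972051, -0.0680649 ],
       [ 0.06795222, -0.01148692, -0.99762245]]), 't': array([0.27551541, 0.47584813, 1.13132372])}
scene {'fx': 374.034955091597, 'fy': 374.034955091597, 'cx': 322.4155286111985, 'cy': 208.08744658291718, 'k1': 0.005488730462533545, 'R': array([[-0.54422624, -0.83873915, -0.01828769],
       [-0.4877454 ,  0.33406522, -0.80653882],
       [ 0.68258496, -0.43001985, -0.59089821]]), 't': array([0.48018607, 0.21633642, 0.69973525])}
0.1 [ 0.28532742 -0.61115119  0.22177845] [[ 9.06123934e-01  4.23011602e-01 -7.75062204e-04]
 [ 4.23012299e-01 -9.06122829e-01  1.41884482e-03]
 [-1.02113739e-04 -1.61351009e-03 -9.99998693e-01]]
```

View pics/top0.png

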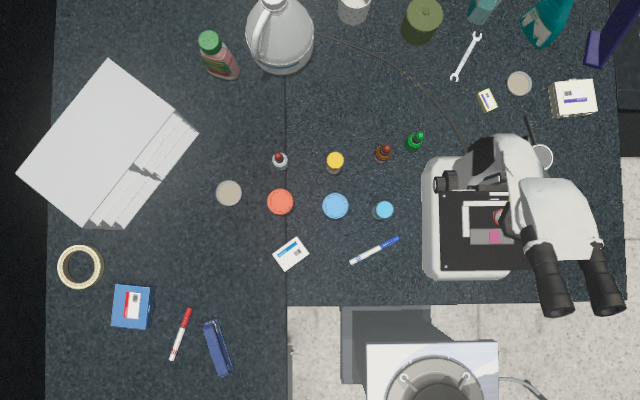

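View pics/scene0.png

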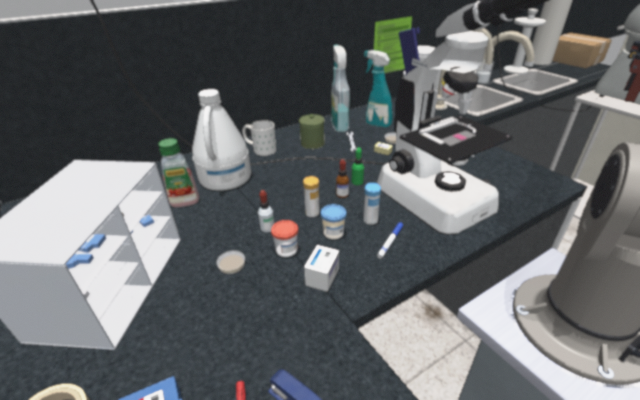

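```bash
cat > h.py <<'E'
import numpy as np,cv2,pickle
C=pickle.load(open("c.pkl","rb"))
def ray(c,u,v):
    K=np.array([[c["fx"],0,c["cx"]],[0,c["fy"],c["cy"]],[0,0,1]])
    p=cv2.undistortPoints(np.array([[[u,v]]],float),K,np.array([c["k1"],0,0,0,0]))[0,0]
    return -c["R"].T@c["t"],c["R"].T@np.r_[p,1]
def plane(n,u,v,z):
    o,d=ray(C[n],u,v);return o+d*(z-o[2])/d[2]
def tri(a,b):
    o,d=ray(C["top"],*a);p,e=ray(C["scene"],*b)
    s=np.linalg.lstsq(np.c_[d,-e],p-o,rcond=None)[0]
    x,y=o+s[0]*d,p+s[1]*e;return (x+y)/2,np.linalg.norm(x-y)
E
python3 - <<'E'
from h import *
t=C["top"]["frame"][:,:,::-1];s=C["scene"]["frame"][:,:,::-1]
a=cv2.resize(t[120:270,200:430],None,fx=3.4,fy=3.4,interpolation=2)
cv2.imwrite("pics/a.png",a[:590])
cv2.imwrite("pics/b.png",cv2.resize(s[0:240,240:560],None,fx=2.4,fy=2.4,interpolation=2))
hsv=cv2.cvtColor(t,cv2.COLOR_BGR2HSV);H=hsv[...,0].astype(int)
for n,(u,v),lo,hi,z in[("cup_red",(280,202),0,12,.067),("brown bulb",(386,153),0,8,.105),("vial_or",(335,160),17,30,.102),("cup_blue",(335,206),95,115,.067),("vial_blue",(384,210),90,110,.102),("white bulb",(279,157),0,8,.105)]:
    m=(((H>=lo)&(H<=hi))|((lo==0)&(H>174)))&(hsv[...,1]>110)&(hsv[...,2]>50)
    w=np.zeros_like(m);w[v-18:v+18,u-18:u+18]=1
    k,l,st,ce=cv2.connectedComponentsWithStats((m&w).astype(np.uint8))
    i=1+st[1:,4].argmax();print(n,ce[i].round(1),st[i],plane("top",*ce[i],z).round(3))
for n,p in C.items(): print(n,(-p["R"].T@p["t"]).round(3))
E
```

```text
cup_red [279.7 201.3] [267 189  27  26 550] [0.485 0.358 0.067]
brown bulb [386.  148.2] [383 145   7   7  42] [0.598 0.119 0.105]
vial_or [334.8 160.1] [326 152  18  18 241] [0.573 0.233 0.102]Traceback (most recent call last):
  File "<stdin>", line 11, in <module>
ValueError: attempt to get argmax of an empty sequence
```

View pics/a.png

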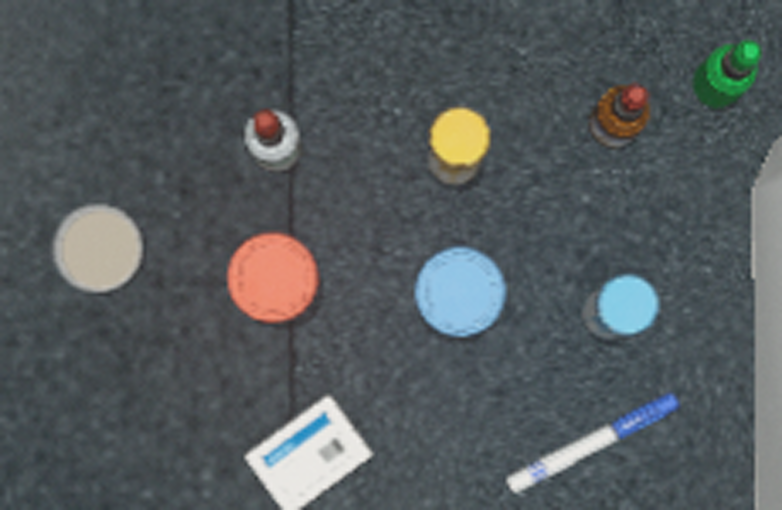

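View pics/b.png

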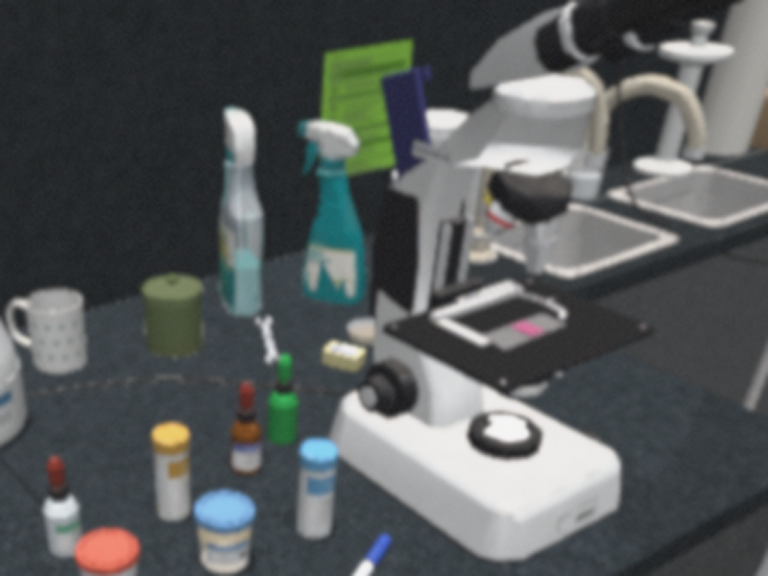

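Run:
```python
from h import *
print("tubeL",tri((533,246),(473,17)),"\ntubeR",tri((583,244),(473,17)))
print("head front-left/ housing", tri((478,145),(440,62)))
for p in [(425,160),(430,278),(510,278)]: print("base",plane("top",*p,.05).round(3))
for z in(.3,.4,.45): print(z,"eyeL",plane("top",555,315,z).round(3),"eyeR",plane("top",610,312,z).round(3),"head top",plane("top",500,135,z).round(3),"R",plane("top",623,305,z).round(3))
print("green top",plane("top",419.5,135,.105).round(3))
for n,a,b,z in[("orange",(334.8,160.1),(311,182),0),("brown",(386,148.2),(343,162),0),("red",(279.7,201.3),(285,228),0)]: print(n,tri(a,b))
for n,u,v,z in[("cupblue",335.4,206,.067),("vialblue",384.7,209.5,.102),("white",278,156,.105)]: print(n,plane("top",u,v,z).round(3))
for p in C.values(): print((-p["R"].T@p["t"]).round(3))
```

```text
tubeL (array([ 0.388997  , -0.03343892,  0.46600403]), np.float64(0.00955918106813909)) 
tubeR (array([ 0.40661653, -0.09095249,  0.46569398]), np.float64(0.05448747966346809))
head front-left/ housing (array([ 0.52078532, -0.03434178,  0.35314864]), np.float64(0.09812041639126347))
base [0.58 0.02 0.05]
base [0.306 0.015 0.05 ]
base [ 0.303 -0.173  0.05 ]
0.3 eyeL [ 0.257 -0.151  0.3  ] eyeR [ 0.26  -0.255  0.3  ] head top [ 0.585 -0.061  0.3  ] R [ 0.272 -0.28   0.3  ]
0.4 eyeL [ 0.274 -0.1    0.4  ] eyeR [ 0.276 -0.192  0.4  ] head top [ 0.564 -0.021  0.4  ] R [ 0.287 -0.215  0.4  ]
0.45 eyeL [ 0.282 -0.075  0.45 ] eyeR [ 0.284 -0.161  0.45 ] head top [ 0.553 -0.     0.45 ] R [ 0.294 -0.182  0.45 ]
green top [0.627 0.044 0.105]
orange (array([0.57321058, 0.23274032, 0.09863807]), np.float64(0.0006386671964431813))
brown (array([0.59696598, 0.11893145, 0.10803594]), np.float64(0.0020516857603267396))
red (array([0.48475149, 0.35721848, 0.06781802]), np.float64(0.0015274116533742065))
cupblue [0.473 0.232 0.067]
vialblue [0.462 0.125 0.102]
white [0.583 0.359 0.105]
[0.401 0.284 1.158]
[-0.111  0.631  0.597]
```

>>> arm_command:
  series:
    - [[0,0,-0.6,0,0,0],[0,0,-0.85,0,0,0],[0,0,-0.85,0,0,0],[0,0,-0.85,0,0,0],[0,0,-0.85,0,0,0],[0,0,-0.85,0,0,0],[0,0,-0.85,0,0,0],[0,0,-0.85,0,0,0],[0,0,-0.85,0,0,0],[0,0,-0.85,0,0,0],[0,0,-0.85,0,0,0],[0,0,-0.85,0,0,0]]
  gripper: 0

```text
time: 1.1
tcp_pos: [0.287, -0.6091, 0.606]
ee_rot: [[0.904, 0.428, 0.008], [0.428, -0.904, -0.005], [0.006, 0.008, -1.0]]
ft_force: [-0.0, -1.5, 0.1]
gripper_width: 0.0112
finger_force: 0.0
```

>>> arm_command:
  series:
    - [[0.8,-0.05,-0.05,0,0,-0.05],[0.8,-0.05,-0.05,0,0,-0.05],[0.8,-0.05,-0.05,0,0,-0.05],[0.8,-0.05,-0.05,0,0,-0.05],[0.8,-0.05,0,0,0,-0.05],[0.8,-0.05,0,0,0,-0.05],[0.8,-0.05,0,0,0,-0.05],[0.8,-0.05,0,0,0,-0.05],[0.8,-0.05,0,0,0,-0.05],[0.8,-0.05,0,0,0,-0.05],[0.8,-0.05,0,0,0,-0.05],[0.8,-0.05,0,0,0,-0.05]]

```text
time: 2.1
tcp_pos: [0.5563, -0.3443, 0.6098]
ee_rot: [[0.508, 0.861, 0.002], [0.861, -0.508, -0.004], [-0.002, 0.003, -1.0]]
ft_force: [-0.8, 0.0, -0.6]
gripper_width: 0.0004
finger_force: 0.0
```

Run:
```python
from h import *
from cell import r
s=r.observe();print(s["tcp_pos"],s["joint_pos"],s["ft_force"])
a=r.camera("top")["frame"];b=r.camera("scene")["frame"]
f=np.vstack([a,b])[:,:,::-1];cv2.imwrite("pics/d.png",cv2.resize(f,None,fx=.75,fy=.75,interpolation=3))
```

```text
[ 0.55634123 -0.34431621  0.60982756] [ 0.36956116  0.38627918  0.16146222  0.85507445 -0.06154424  1.90100937
 -0.03378075] [-0.75465235  0.0256712  -0.58052572]
```

View pics/d.png

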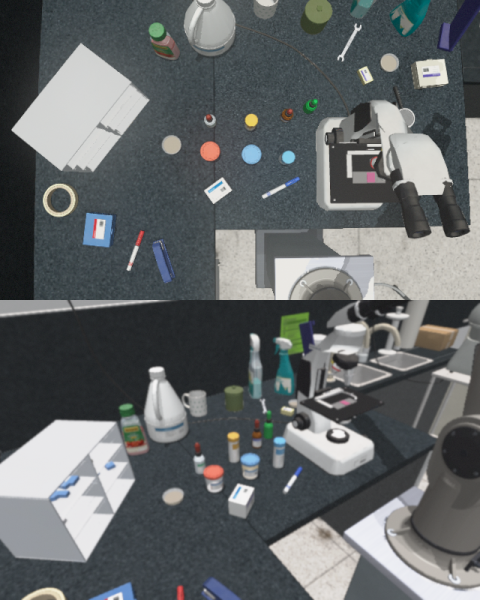

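>>> arm_command:
  series:
    - [[0.4,-0.4,0,0,0,-0.05],[0.7,-0.4,0,0,0,-0.05],[0.75,-0.3,0,0,0,-0.05],[0.75,-0.2,0,0,0,-0.05],[0.75,-0.1,0,0,0,-0.05],[0.75,0,0,0,0,-0.05],[0.75,0,0,0,0,-0.05],[0.75,0,0,0,0,-0.05],[0.75,0,0,0,0,-0.05],[0.75,0,0,0,0,-0.05],[0.75,0,0,0,0,-0.05],[0.75,0,0,0,0,-0.05]]

```text
time: 3.2
tcp_pos: [0.5887, 0.0089, 0.6087]
ee_rot: [[-0.066, 0.998, 0.002], [0.998, 0.066, -0.005], [-0.005, 0.002, -1.0]]
ft_force: [1.3, -0.9, 0.4]
gripper_width: 0.0003
finger_force: 0.0
```

Run:
```python
from cell import r
s=r.observe();print(s["tcp_pos"],s["joint_pos"])
```

```text
[0.58874883 0.00893749 0.60865986] [-0.05770647  0.24800181 -0.09507347  1.03904633  0.02933806  1.85438469
 -0.07589426]
```

>>> arm_command:
  series:
    - [[0.74,-0.17,0,0,0,0],[0.74,-0.17,0,0,0,0],[0.74,-0.17,0,0,0,0],[0.74,-0.17,0,0,0,0],[0.74,-0.17,0,0,0,0],[0.74,-0.17,0,0,0,0],[0.74,-0.17,0,0,0,0],[0.74,-0.17,0,0,0,0],[0.74,-0.17,0,0,0,0],[0.74,-0.17,0,0,0,0],[0.74,-0.17,0,0,0,0],[0.74,-0.17,0,0,0,0]]

```text
time: 4.2
tcp_pos: [0.4842, 0.3581, 0.6072]
ee_rot: [[-0.063, 0.998, 0.003], [0.998, 0.063, -0.005], [-0.005, 0.002, -1.0]]
ft_force: [0.3, 0.5, -0.6]
gripper_width: 0.0001
finger_force: 0.0
```

>>> arm_command:
  series:
    - [[0,0,0.75,0,0,0],[0,0,0.75,0,0,0],[0,0,0.75,0,0,0],[0,0,0.75,0,0,0],[0,0,0.75,0,0,0],[0,0,0.75,0,0,0],[0,0,0.75,0,0,0],[0,0,0.75,0,0,0],[0,0,0.75,0,0,0],[0,0,0.75,0,0,0],[0,0,0.75,0,0,0],[0,0,0,0,0,0]]

```text
time: 5.2
tcp_pos: [0.4831, 0.3527, 0.271]
ee_rot: [[-0.064, 0.998, -0.005], [0.998, 0.064, -0.012], [-0.011, -0.006, -1.0]]
ft_force: [-0.5, -1.0, -0.4]
gripper_width: 0.0006
finger_force: 0.0
```

Run:
```python
from h import *
from cell import r
s=r.observe();print(s["tcp_pos"],s["joint_pos"])
c=r.camera("wrist");im=c["frame"][:,:,::-1];cv2.imwrite("pics/w.png",im)
W=np.eye(4);W[:3,:3]=s["ee_rot"];W[:3,3]=s["tcp_pos"];V=np.linalg.inv(W@c["mount"])
K=np.array([[c["fx"],0,c["cx"]],[0,c["fy"],c["cy"]],[0,0,1]])
P=np.array([[.485,.3575,.067],[.597,.119,.11],[.573,.233,.102],[.473,.232,.067],[.583,.359,.11]])
print(cv2.projectPoints(P,cv2.Rodrigues(V[:3,:3])[0],V[:3,3],K,np.array([c["k1"],0,0,0]))[0][:,0].round(1))
```

```text
[0.48305863 0.35269775 0.27099478] [-0.49978733  0.33497327 -0.30519288  1.66396515  0.11206718  1.17147584
 -0.77023987]
[[326.9 166.7]
 [404.9 370.3]
 [396.7 285.3]
 [310.4 265.7]
 [424.8 180.8]]
```

View pics/w.png

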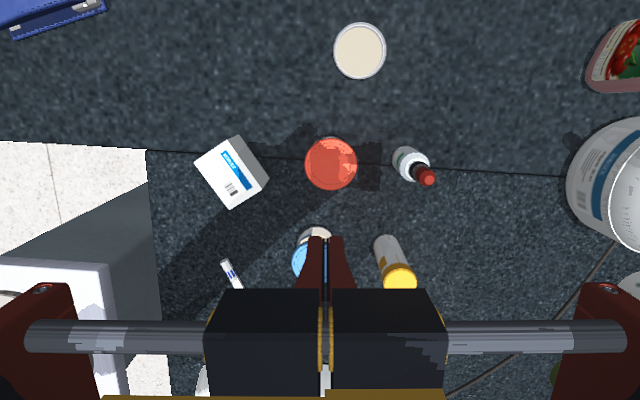

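>>> arm_command:
  series:
    - [[0.1,0.1,0.5,0,0,0],[0.05,0,0.5,0,0,0],[0,0,0.5,0,0,0],[0,0,0.5,0,0,0],[0,0,0.5,0,0,0],[0,0,0.5,0,0,0],[0,0,0.4,0,0,0],[0,0,0.4,0,0,0],[0,0,0.3,0,0,0],[0,0,0.2,0,0,0],[0,0,0,0,0,0],[0,0,0,0,0,0]]

```text
time: 6.25
tcp_pos: [0.4899, 0.3619, 0.1063]
ee_rot: [[-0.064, 0.998, 0.004], [0.998, 0.064, -0.004], [-0.004, 0.003, -1.0]]
ft_force: [0.1, -0.7, 0.6]
gripper_width: 0.0004
finger_force: 0.0
```

>>> arm_command:
  series:
    - [[0,0,0,0,0,0],[0,0,0,0,0,0],[0,0,0,0,0,0],[0,0,0,0,0,0],[0,0,0,0,0,0],[0,0,0,0,0,0],[0,0,0,0,0,0],[0,0,0,0,0,0],[0,0,0,0,0,0],[0,0,0,0,0,0],[0,0,0,0,0,0],[0,0,0,0,0,0]]

```text
time: 7.25
tcp_pos: [0.4894, 0.3615, 0.1054]
ee_rot: [[-0.064, 0.998, 0.003], [0.998, 0.064, -0.004], [-0.004, 0.003, -1.0]]
ft_force: [-0.3, 0.3, -0.4]
gripper_width: 0.0007
finger_force: 0.0
```

>>> arm_command:
  series:
    - [[0,0,0,0,0,0],[0,0,0,0,0,0],[0,0,0,0,0,0],[0,0,0,0,0,0],[0,0,0,0,0,0],[0,0,0,0,0,0],[0,0,0,0,0,0],[0,0,0,0,0,0],[0,0,0,0,0,0],[0,0,0,0,0,0],[0,0,0,0,0,0],[0,0,0,0,0,0]]

```text
time: 8.25
tcp_pos: [0.4894, 0.3615, 0.1055]
ee_rot: [[-0.064, 0.998, 0.003], [0.998, 0.064, -0.004], [-0.004, 0.003, -1.0]]
ft_force: [0.4, -0.5, -0.2]
gripper_width: 0.0005
finger_force: 0.0
```

>>> arm_command:
  series:
    - [[0,0,0,0,0,0],[0,0,0,0,0,0],[0,0,0,0,0,0],[0,0,0,0,0,0],[0,0,0,0,0,0],[0,0,0,0,0,0],[0,0,0,0,0,0],[0,0,0,0,0,0],[0,0,0,0,0,0],[0,0,0,0,0,0],[0,0,0,0,0,0],[0,0,0,0,0,0]]

```text
time: 9.25
tcp_pos: [0.4894, 0.3615, 0.1055]
ee_rot: [[-0.064, 0.998, 0.003], [0.998, 0.064, -0.004], [-0.004, 0.003, -1.0]]
ft_force: [0.2, 0.0, -0.5]
gripper_width: 0.0005
finger_force: 0.0
```

>>> arm_command:
  series:
    - [[-0.1,-0.1,0.3,0,0,0],[0,0,0,0,0,0],[0,0,0,0,0,0],[0,0,0,0,0,0],[0,0,0,0,0,0],[0,0,0,0,0,0],[0,0,0,0,0,0],[0,0,0,0,0,0],[0,0,0,0,0,0],[0,0,0,0,0,0],[0,0,0,0,0,0],[0,0,0,0,0,0]]

```text
time: 10.25
tcp_pos: [0.4857, 0.3572, 0.0935]
ee_rot: [[-0.064, 0.998, 0.003], [0.998, 0.064, -0.004], [-0.004, 0.003, -1.0]]
ft_force: [-0.5, 0.0, 0.4]
gripper_width: 0.0006
finger_force: 0.0
```

>>> arm_command:
  series:
    - [[0,0,0,0,0,0],[0,0,0,0,0,0],[0,0,0,0,0,0],[0,0,0,0,0,0],[0,0,0,0,0,0],[0,0,0,0,0,0],[0,0,0,0,0,0],[0,0,0,0,0,0],[0,0,0,0,0,0],[0,0,0,0,0,0],[0,0,0,0,0,0],[0,0,0,0,0,0]]

```text
time: 11.25
tcp_pos: [0.4857, 0.3572, 0.0935]
ee_rot: [[-0.064, 0.998, 0.003], [0.998, 0.064, -0.004], [-0.004, 0.003, -1.0]]
ft_force: [-0.5, 0.2, 0.5]
gripper_width: 0.0008
finger_force: 0.0
```

>>> arm_command:
  series:
    - [[0,0,-0.5,0,0,0],[0,0,-0.5,0,0,0],[0,0,-0.5,0,0,0],[0,0,-0.5,0,0,0],[0,0,-0.5,0,0,0],[0,0,-0.5,0,0,0],[0,0,-0.5,0,0,0],[0,0,-0.5,0,0,0],[0,0,-0.5,0,0,0],[0,0,-0.5,0,0,0],[0,0,0,0,0,0],[0,0,0,0,0,0]]

```text
time: 12.25
tcp_pos: [0.4855, 0.3584, 0.2944]
ee_rot: [[-0.064, 0.998, 0.005], [0.998, 0.064, -0.003], [-0.003, 0.004, -1.0]]
ft_force: [-0.0, 0.4, -0.1]
gripper_width: 0.0005
finger_force: 0.0
```

>>> arm_command:
  series:
    - [[-0.5,0.2,0,0,0,0],[-0.6,0.24,0,0,0,0],[-0.6,0.24,0,0,0,0],[-0.6,0.24,0,0,0,0],[-0.6,0.24,0,0,0,0],[-0.6,0.24,0,0,0,0],[-0.6,0.24,0,0,0,0],[-0.6,0.24,0,0,0,0],[-0.6,0.24,0,0,0,0],[-0.5,0.2,0,0,0,0],[-0.3,0.1,0,0,0,0],[0,0,0,0,0,0]]

```text
time: 13.25
tcp_pos: [0.5979, 0.117, 0.2933]
ee_rot: [[-0.06, 0.998, 0.001], [0.998, 0.06, -0.006], [-0.006, 0.001, -1.0]]
ft_force: [-0.0, 0.2, 0.1]
gripper_width: 0.0005
finger_force: 0.0
```

Run:
```python
from h import *
from cell import r
s=r.observe();print(s["tcp_pos"],s["joint_pos"])
f=np.vstack([r.camera(n)["frame"] for n in("top","scene")])[:,:,::-1];cv2.imwrite("pics/e.png",cv2.resize(f,None,fx=.75,fy=.75,interpolation=3))
```

```text
[0.59794229 0.11704235 0.29330495] [-0.15446669  0.32154495 -0.1865241   1.6238586   0.06962532  1.20328261
 -0.29718506]
```

View pics/e.png

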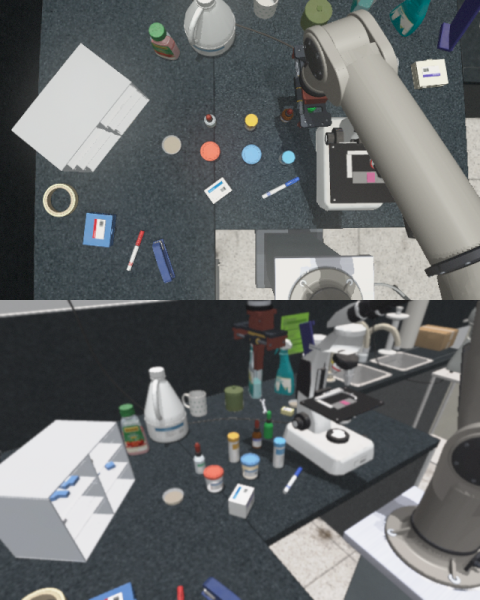

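>>> arm_command:
  series:
    - [[0.05,0,0.4,0,0,0],[0,0,0.5,0,0,0],[0,0,0.5,0,0,0],[0,0,0.5,0,0,0],[0,0,0.5,0,0,0],[0,0,0.4,0,0,0],[0,0,0.4,0,0,0],[0,0,0.3,0,0,0],[0,0,0.2,0,0,0],[0,0,0.1,0,0,0],[0,0,0,0,0,0],[0,0,0,0,0,0]]

```text
time: 14.35
tcp_pos: [0.598, 0.1226, 0.1433]
ee_rot: [[-0.065, 0.998, 0.003], [0.998, 0.065, -0.004], [-0.004, 0.003, -1.0]]
ft_force: [0.1, -0.3, 0.2]
gripper_width: 0.0003
finger_force: 0.0
```

Run:
```python
from h import *
from cell import r
f=r.camera("scene")["frame"][:,:,::-1];cv2.imwrite("pics/f.png",cv2.resize(f[0:240,240:560],None,fx=2.4,fy=2.4,interpolation=2))
```

```text
(no output)
```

View pics/f.png

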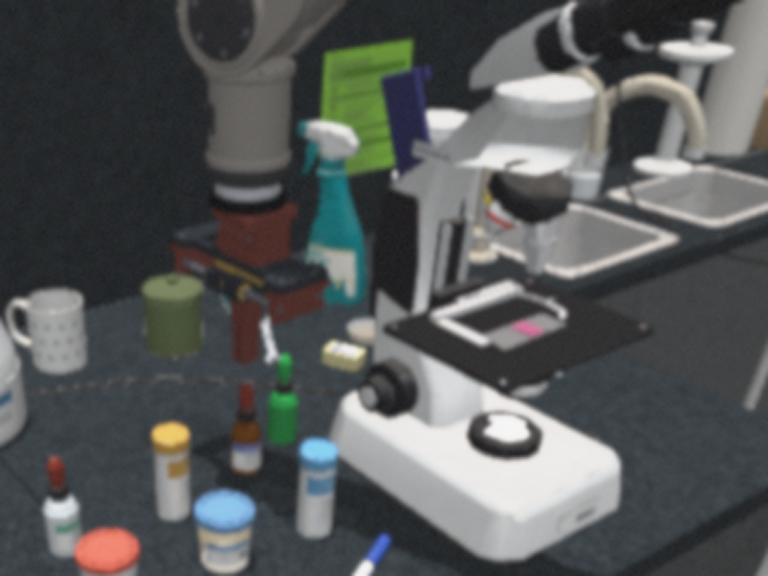

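>>> arm_command:
  series:
    - [[-0.05,0,0.1,0,0,0],[0,0,0,0,0,0],[0,0,0,0,0,0],[0,0,0,0,0,0],[0,0,0,0,0,0],[0,0,0,0,0,0],[0,0,0,0,0,0],[0,0,0,0,0,0],[0,0,0,0,0,0],[0,0,0,0,0,0],[0,0,0,0,0,0],[0,0,0,0,0,0]]

```text
time: 15.4
tcp_pos: [0.5979, 0.1201, 0.1388]
ee_rot: [[-0.064, 0.998, 0.003], [0.998, 0.064, -0.004], [-0.004, 0.003, -1.0]]
ft_force: [0.1, -0.4, 0.2]
gripper_width: 0.0005
finger_force: 0.0
```

>>> arm_command:
  series:
    - [[0,0,0,0,0,0],[0,0,0,0,0,0],[0,0,0,0,0,0],[0,0,0,0,0,0],[0,0,0,0,0,0],[0,0,0,0,0,0],[0,0,0,0,0,0],[0,0,0,0,0,0],[0,0,0,0,0,0],[0,0,0,0,0,0],[0,0,0,0,0,0],[0,0,0,0,0,0]]

```text
time: 16.4
tcp_pos: [0.5979, 0.1201, 0.1388]
ee_rot: [[-0.064, 0.998, 0.003], [0.998, 0.064, -0.004], [-0.004, 0.003, -1.0]]
ft_force: [0.0, -0.0, -0.8]
gripper_width: 0.0004
finger_force: 0.0
```

>>> arm_command:
  series:
    - [[0,0,0,0,0,0],[0,0,0,0,0,0],[0,0,0,0,0,0],[0,0,0,0,0,0],[0,0,0,0,0,0],[0,0,0,0,0,0],[0,0,0,0,0,0],[0,0,0,0,0,0],[0,0,0,0,0,0],[0,0,0,0,0,0],[0,0,0,0,0,0],[0,0,0,0,0,0]]

```text
time: 17.4
tcp_pos: [0.5979, 0.1201, 0.1388]
ee_rot: [[-0.064, 0.998, 0.003], [0.998, 0.064, -0.004], [-0.004, 0.003, -1.0]]
ft_force: [-0.5, -0.1, -0.2]
gripper_width: 0.0005
finger_force: 0.0
```

>>> arm_command:
  series:
    - [[0,0,-0.4,0,0,0],[0,0,-0.5,0,0,0],[0,0,-0.5,0,0,0],[0,0,-0.5,0,0,0],[0,0,-0.5,0,0,0],[0,0,-0.5,0,0,0],[0,0,-0.4,0,0,0],[0,0,-0.3,0,0,0],[0,0,0,0,0,0],[0,0,0,0,0,0]]

```text
time: 18.23
tcp_pos: [0.5976, 0.1208, 0.2828]
ee_rot: [[-0.064, 0.998, 0.003], [0.998, 0.064, -0.004], [-0.004, 0.003, -1.0]]
ft_force: [1.1, 0.5, 0.1]
gripper_width: 0.0001
finger_force: 0.0
```

>>> arm_command:
  series:
    - [[0.3,-0.05,0,0,0,0],[0.4,-0.05,0,0,0,0],[0.4,-0.05,0,0,0,0],[0.4,-0.05,0,0,0,0],[0.4,-0.05,0,0,0,0],[0.4,-0.1,0,0,0,0],[0.3,-0.05,0,0,0,0],[0.2,-0.05,0,0,0,0],[0,0,0,0,0,0],[0,0,0,0,0,0]]

```text
time: 19.07
tcp_pos: [0.5721, 0.2313, 0.2818]
ee_rot: [[-0.065, 0.998, 0.002], [0.998, 0.065, -0.005], [-0.005, 0.002, -1.0]]
ft_force: [0.2, -0.0, -0.3]
gripper_width: 0.0006
finger_force: 0.0
```

Descend 0.154 m (3.85 units) to TCP z ≈ 0.128.

>>> arm_command:
  series:
    - [[0,0,0.4,0,0,0],[0,0,0.5,0,0,0],[0,0,0.5,0,0,0],[0,0,0.5,0,0,0],[0,0,0.5,0,0,0],[0,0,0.5,0,0,0],[0,0,0.4,0,0,0],[0,0,0.3,0,0,0],[0,0,0.15,0,0,0],[0,0,0.1,0,0,0],[0,0,0,0,0,0],[0,0,0,0,0,0]]

```text
time: 20.07
tcp_pos: [0.5733, 0.2308, 0.1289]
ee_rot: [[-0.064, 0.998, 0.004], [0.998, 0.064, -0.004], [-0.004, 0.004, -1.0]]
ft_force: [0.2, -0.3, -0.1]
gripper_width: 0.0005
finger_force: 0.0
```

>>> arm_command:
  series:
    - [[0,0,0,0,0,0],[0,0,0,0,0,0],[0,0,0,0,0,0],[0,0,0,0,0,0],[0,0,0,0,0,0],[0,0,0,0,0,0],[0,0,0,0,0,0],[0,0,0,0,0,0],[0,0,0,0,0,0],[0,0,0,0,0,0],[0,0,0,0,0,0],[0,0,0,0,0,0]]

```text
time: 21.07
tcp_pos: [0.5728, 0.2307, 0.1282]
ee_rot: [[-0.064, 0.998, 0.003], [0.998, 0.064, -0.004], [-0.004, 0.003, -1.0]]
ft_force: [-0.1, 0.5, -0.3]
gripper_width: 0.0007
finger_force: 0.0
```

>>> arm_command:
  series:
    - [[0,0,0,0,0,0],[0,0,0,0,0,0],[0,0,0,0,0,0],[0,0,0,0,0,0],[0,0,0,0,0,0],[0,0,0,0,0,0],[0,0,0,0,0,0],[0,0,0,0,0,0],[0,0,0,0,0,0],[0,0,0,0,0,0],[0,0,0,0,0,0],[0,0,0,0,0,0]]

```text
time: 22.07
tcp_pos: [0.5728, 0.2307, 0.1283]
ee_rot: [[-0.064, 0.998, 0.003], [0.998, 0.064, -0.004], [-0.004, 0.003, -1.0]]
ft_force: [-0.4, -0.4, 0.2]
gripper_width: 0.0004
finger_force: 0.0
```

>>> arm_command:
  series:
    - [[0,0,0,0,0,0],[0,0,0,0,0,0],[0,0,0,0,0,0],[0,0,0,0,0,0],[0,0,0,0,0,0],[0,0,0,0,0,0],[0,0,0,0,0,0],[0,0,0,0,0,0],[0,0,0,0,0,0],[0,0,0,0,0,0],[0,0,0,0,0,0],[0,0,0,0,0,0]]

```text
time: 23.07
tcp_pos: [0.5728, 0.2307, 0.1283]
ee_rot: [[-0.064, 0.998, 0.003], [0.998, 0.064, -0.004], [-0.004, 0.003, -1.0]]
ft_force: [-0.8, 0.1, 0.9]
gripper_width: 0.0006
finger_force: 0.0
```

Run:
```python
from h import *
from cell import r
f=r.camera("scene")["frame"][:,:,::-1];cv2.imwrite("pics/g.png",cv2.resize(f[60:280,200:460],None,fx=2.4,fy=2.4,interpolation=2))
```

```text
(no output)
```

View pics/g.png

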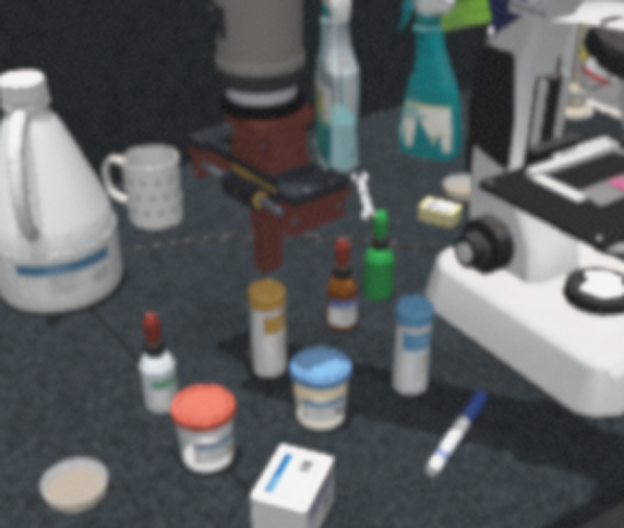

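The fingertips (267,268) are just above the orange lid (267,290), and nothing has been disturbed. Handing in.

```bash
python3 -c "
from cell import r
print(r.sign_off())"
```

```text
the job is handed in; nothing more can be done
None
```

I pointed at the red-lidded cup, then the brown bottle, then the orange-lidded vial, for about three seconds or more each, and handed in at about 23 s still pointing at the vial; nothing looked touched or moved in the last picture, and the sign-off returned no verdict.

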